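Ready the spring jaw of a binocular test fixture

ROBOT

A 6-joint arm with a two-finger parallel gripper is mounted at the origin on the work surface. World frame = base frame: x ahead of the robot, y to its left, z up, the work surface at z = 0. Lengths are in mm, angles in rad, forces in N, time in s.
With the tool pointing down it reaches from about 350 to 725 mm from the base axis. Payload 6 kg.
Tool frame: the origin (TCP) lies midway between the tips of the shut fingers; the grasp point (between the pads) lies 19 mm behind it (ctrl.hold_point_z is the distance from the TCP to the grasp point, in mm); x points along the fingers, y is the direction in which the jaws open and shut, and the axes are right-handed (so a half turn about x gives the same grasp; the last joint's range is limited). The gripper opens to 85 mm and grips with 20 to 120 N. Pads are 22 mm wide; open, the fingers measure 114 mm over their backs; the gripper's body (76 mm by 85 mm) begins 54 mm behind the grasp point. The pads swing forward as they close: fully open they stand 13 mm farther back than shut.
Start: joints at [-0.912, 0.04, 0.085, 0, -1.615, -0.334], TCP at [191.48, -568.603, 231.261] pointing down, gripper open.
Joint ranges: [-2.56, 2.56], [-1.29, 2.01], [-1.08, 1.49], [-3.29, 1.98], [-2.81, -0.18], [-2.99, 2.99]. Speed limits (rad/s): [2.57, 2.57, 3.01, 3.14, 3.14, 3.14].

INTERFACE

Orientations are given as a unit quaternion [w, x, y, z].
In Python, from station import readout, camera, workorder, models, ctrl gives the robot as it stands.
- The arm moves only by the tool carry_out, never from a script. Its argument "rows" is a list of rows, each a list of 5 numbers: the closure, from -1 (fully open) to 1 (shut), then the shift along the tool's x, y, z in cm, then the turn about the tool's x in rad. A call has 1 to 12 rows; each row shifts and turns the commanded pose from where the row before left it, along the tool's axes as they then stand; what a row does not reach is not made up. A row lasts 1/12 s, in which the tool goes at most 41.7 mm and 7.16 degrees, less where a joint would pass 70% of its speed; a pose out of reach is approached as far as the arm can. A call with a gripper value outside its range is refused whole. The fingers move at their own pace and stop on an object; "grip_force" is the grip in N (left out, the last holds). Time passes only in rows, so rows that do not move let the fingers close. It gives the time, the measured TCP pose, the force and the opening at its end, in the units of the state.
- readout.get_obs(): the state, without advancing time (a new reading comes with each control period).
- camera(name): name is "side" or "top" or "wrist"; returns a dict with "color" (480x640x3 uint8, red, green, blue), "z_map" (480x640 float32, mm along the optical axis (not along the pixel's ray), 0 where there is no reading), "fx", "fy", "cx", "cy" (pixels), "R" (3x3) and "t" (3): a world point X has camera coordinates R X + t. Camera axes: x right, y down, z forward; pixel columns grow to the right and rows downward; lengths in mm; the calibration is good to about 2 mm. A picture is of the moment at which its call begins.
- workorder.hand_in(): hands the job in, once; it reports no verdict.
Trained networks look in a picture, given as the dict that the camera call returned (one of the last four; its "shot" number tells which), for a name from the list of things; names that differ only in an ending like _2 or _b are one class to them, and where a whole thing is asked for, a point or a joint stands for the part that bears it (a point fixed in the world has none). Each returns a list of dicts, best first, with "conf" (0 to 1); they miss things now and then, are a little off and sometimes report something else, mostly with a low value. They report only what shows in the picture. A call takes as long as a camera call.
- models.masks_of(target, picture): "pixels" (480x640 bool, what is visible of it) and "location" ([column, row] in pixels, amid what is visible of it).
- models.place_of(target, picture): "location" ([column, row] in pixels: a listed point, or the origin of a listed thing).
The state is a dict: "time": time; "qpos": joint angles; "joint_vel": joint speeds; "joint_efforts": joint torques, N m; "tool_pos": TCP position; "tool_rot": TCP orientation; "ft_force": force on the tool from outside, world axes, zero at the start; "moment": the same for the moment, N m; "grip_width": finger opening in mm.
Only numpy, scipy, OpenCV 4.12 (cv2) and the standard library are available. Lean on these libraries where they do the work, as an engineer would, in place of code of your own. Each camera call takes 0.05 s, during which the arm holds its last target.

TASK

Get the binocular test fixture ready for loading: first turn the angle dial by its bar knob until its pointer stands on the zero line, leaving the spring jaw shut while you do so. Then pull the spring-loaded carriage out by its handle until the carriage's pointer lines up with the white mark on the clamp beside it, and keep holding it there: it springs shut if let go, so finish while still holding the handle at the mark with the gripper. Leave the dial at zero, and do not disturb the binocular, the eyecup and the bottle standing around.

Things in the scene. Friction and masses are not known exactly. Their poses are not given: they have to be found in the camera images.
- dial_grip (a point): Centre of the dial's black bar knob. The bar is 54 mm long, 14 mm thick and 36 mm tall with vertical sides and turns about a vertical axis through this point; the point is 13 mm below the bar's top, 23 mm above the aluminium disc (60 mm across) that the bar stands on and 24 mm above the pale metal dial face (132 mm across). Own x axis runs along the bar towards its pointer, a thin black needle whose tip is 50 mm from the axis. z is up.
- dial (a joint): Angle of the dial's pointer from the zero line, rad: 0 = pointer on zero; positive = pointer is anticlockwise of zero seen from above. It starts 0.6 to 1.3 rad anticlockwise of zero, so it has to be turned clockwise; it turns freely from -0.7 to 1.7 (zero is not at a stop), with about 0.06 N m of friction, and stays where it is left.
- dial_zero (a point): The zero line on the fixed dial face: the one long thick black line (12 mm long, 4 mm wide, the other lines are thin), 58 mm from the dial's axis, on the side away from the robot, with a small steel block on the rim behind it. Does not move during a run.
- handle (a point): Centre of the carriage's handle bar, a black crossbar 76 mm long (its own y), 14 mm thick (its own x, the direction of pull) and 24 mm high, on two end posts; this point is 12 mm below the bar's top and 38 mm above the carriage's flat top. Free space of 60 mm or more on both sides of it along x, 38 mm deep below this point. Own -x is the direction of pull, roughly towards the robot; z is up. A steel scale rail and clamp lie at its +y side, lower than the handle.
- carriage (a joint): How far the carriage has been pulled out, m: 0 = jaw shut, 0.075 = end stop. A spring pulls it shut with about 6 N at 0 and 120 N/m more (12 N at 0.05).
- carriage_pointer (a point): Tip of the carriage's thin white-tipped pointer (4 mm wide), which sticks out of the carriage's +y side, level with the handle along x and 62 mm from the handle's centre along y, 38 mm below it. Moves with the carriage.
- mark (a point): The white line (4 mm wide) on the small dark steel clamp (22 mm long) that sits on the scale rail beside the carriage, at the line's end next to the pointer. Its axes are those of the handle: the pointer is at the mark when its offset along own x is zero. It is 35 to 60 mm along the pull direction from the shut pointer. Fixed during a run.
- binocular_mid (a point): Bystander: dark binocular 126 mm wide, 58 mm deep and 133 mm tall standing on its front ends; the point is on its middle line, 60 mm above its underside.
- eyecup_mid (a point): Bystander: black rubber ring 42 mm across and 22 mm high lying on the plate; the point is its centre.
- cleaner_mid (a point): Bystander: white bottle 48 mm across and 110 mm tall; the point is its centre, half-way up.

How it is judged (in metres and radians):
On the way, in this order (a step that is already met when the one before it is completed fails the run):
1. the dial's pointer is on zero while the jaw is still shut (value of joint dial between -0.12 and 0.12 rad and value of joint carriage below 0.01 m), for 0.3 s.
2. the carriage is pulled out to the mark and held there (x of carriage_pointer in the frame of mark between -0.004 and 0.004 m), for 0.3 s.
At the end, for the whole second after the job is handed in: The dial's pointer is within 0.12 rad (7 degrees) of zero, and the carriage stands still with its pointer within 4 mm of the mark, held against its spring by the gripper's fingers (more than 3 N) through the last second (all of step 2 and value of joint dial between -0.12 and 0.12 rad and velocity of joint carriage between -0.01 and 0.01 m/s and contact force between the fingers and carriage above 3 N); the arm keeps its last pose, push and grip.
It fails at once if the binocular is pushed or knocked (moved more than 25 mm) (distance of binocular_mid from where it was at the start of the episode above 0.025 m).
It fails at once if the eyecup is moved more than 25 mm (distance of eyecup_mid from where it was at the start of the episode above 0.025 m).
It fails at once if the bottle is moved or knocked over (more than 25 mm) (distance of cleaner_mid from where it was at the start of the episode above 0.025 m).
It also fails if it takes over 51 s, if anything falls off the work surface, if the arm or the gripper's body presses on something with over 40 N, if the wrist force passes 120 N, or if a joint passes its speed limit or range.

## Working session

There is one attempt and no reset: what is moved stays moved. The work goes in short steps, Python scripts to look and compute and a tool call to move; the robot and the scene stay as the last step left them, time stands still between calls to the robot, and variables do not carry over. Pictures are saved under pics/ and viewed, and the job is handed in when it is done.

Besides the shell and the picture viewer there is one more tool, called after ">>>" as name(argument=value, ...) on one line, values as JSON. carry_out: Moves the arm, as the interface text tells. Its arguments: {"type":"object","properties":{"rows":{"type":"array","items":{"type":"array","items":{"type":"number"}}},"grip_force":{"type":"number"}},"required":["rows"]}

```bash
ls; mkdir -p pics; cat > h.py <<'E'
import numpy as np, cv2
from station import readout, camera, workorder, models, ctrl
def save(p,n): cv2.imwrite('pics/'+n+'.png', p['color'][:,:,::-1])
def w(p,c,r,z=None):
    # back-project by depth or onto plane z
    R=np.array(p['R']);t=np.array(p['t'])
    ray=np.array([(c-p['cx'])/p['fx'],(r-p['cy'])/p['fy'],1.])
    C=-R.T@t; d=R.T@ray
    if z is None:
        k=p['z_map'][int(round(r)),int(round(c))]
    else: k=(z-C[2])/d[2]
    return C+k*d
def px(p,X):
    q=np.array(p['R'])@np.array(X)+np.array(p['t']); return np.array([p['fx']*q[0]/q[2]+p['cx'],p['fy']*q[1]/q[2]+p['cy']])
E
python3 - <<'E'
from h import *
o=readout.get_obs();print(o, ctrl.hold_point_z)
for n in ['top','side']:
    p=camera(n);save(p,n+'0')
    print(n,-np.array(p['R']).T@np.array(p['t']))
    for t in ['dial_grip','dial_zero','handle','carriage_pointer','mark','binocular_mid','eyecup_mid','cleaner_mid']:
        for d in models.place_of(t,p)[:2]:
            c,r=d['location'];print(t,round(d['conf'],2),np.round([c,r]),np.round(w(p,c,r),1))
E
```

```text
pics
{'time': 0.0, 'qpos': array([-9.12301087e-01,  4.08091919e-02,  8.38287753e-02, -4.94354524e-04,
       -1.61553548e+00, -3.33687007e-01]), 'joint_vel': array([-0.00198592, -0.00137226,  0.00196054,  0.00070271,  0.00074959,
       -0.00060903]), 'joint_efforts': array([-2.03928495e-03, -3.68201029e+01,  3.47411513e+01,  6.93217054e+00,
       -5.28694349e-03,  1.84727361e-05]), 'tool_pos': array([ 191.44675893, -568.28082618,  230.28423794]), 'tool_rot': array([ 0.69766491, -0.11372265,  0.69793656,  0.11495821]), 'ft_force': array([-0.28892653, -0.40872516,  0.99531927]), 'moment': array([-0.03192539,  0.02061008, -0.02325323]), 'grip_width': 85.41827676626363} 18.700000000000003
top [ 406.58566901   27.92363161 1163.06949359]
dial_grip 0.89 [404. 258.] [ 550.4 -221.3   87.4]
dial_zero 0.57 [397. 236.] [ 613.5 -214.9   41.3]
handle 0.74 [223. 266.] [514.2 218.6  92.4]
carriage_pointer 0.96 [200. 268.] [512.6 286.8  38.1]
mark 0.65 [202. 286.] [470.5 280.1  21.8]
binocular_mid 0.66 [115. 210.] [638.8 478.2 114.7]
eyecup_mid 0.66 [312. 308.] [4.211e+02 1.000e-01 3.930e+01]
cleaner_mid 0.76 [492. 227.] [ 634.9 -444.5   91.4]
cleaner_mid 0.36 [313. 312.] [413.2  -2.8  15.2]
side [526.25176274 846.30528724 893.17515346]
dial_grip 0.95 [324. 176.] [ 560.1 -203.1   83.4]
dial_zero 0.97 [307. 184.] [ 604.8 -221.9   39.9]
dial_zero 0.39 [389. 254.] [399.   -8.4  13.2]
handle 0.58 [336. 312.] [519.8 227.9  92.2]
mark 0.42 [361. 350.] [526.3 846.3 893.2]
binocular_mid 0.86 [246. 456.] [640.2 533.2 147.7]
eyecup_mid 0.78 [390. 254.] [398.2  -7.   14.1]
cleaner_mid 0.58 [297. 127.] [ 647.1 -431.2   78.5]
```

```bash
python3 - <<'E'
import cv2
a=cv2.imread('pics/top0.png');b=cv2.imread('pics/side0.png')
c1=cv2.resize(a[210:310,350:450],(400,400),interpolation=cv2.INTER_CUBIC)
c2=cv2.resize(a[220:320,160:260],(400,400),interpolation=cv2.INTER_CUBIC)
c3=cv2.resize(b[130:230,270:370],(400,300),interpolation=cv2.INTER_CUBIC)
import numpy as np
cv2.imwrite('pics/crop1.png',np.hstack([c1,c2]))
E
```

```text
(no output)
```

View pics/top0.png

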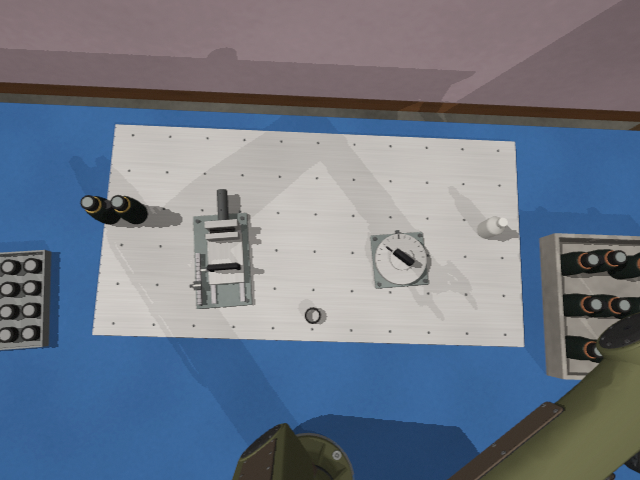

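View pics/side0.png

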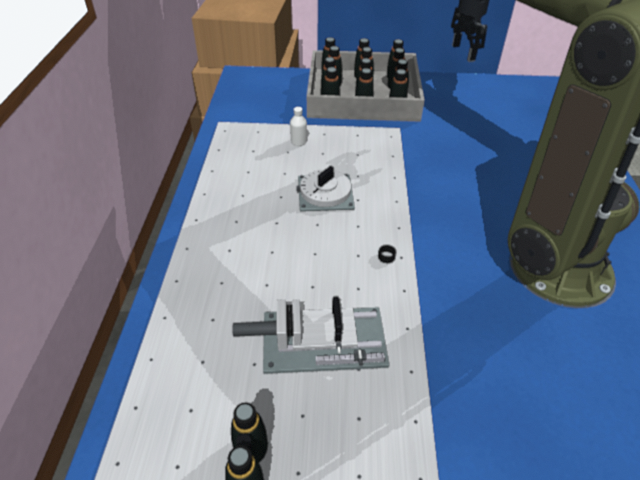

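View pics/crop1.png

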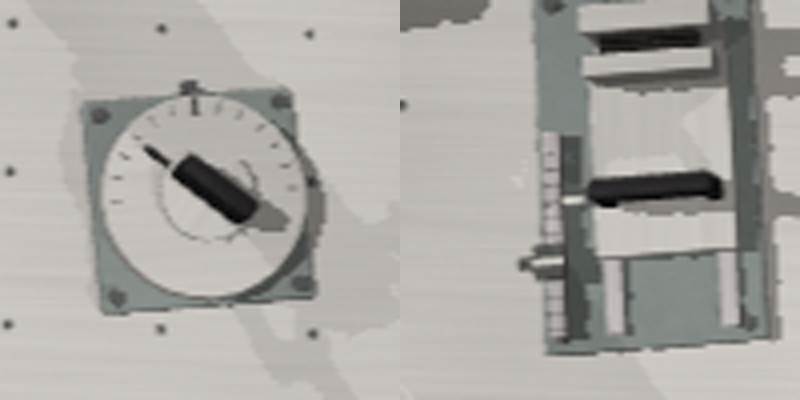

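```bash
cat >> h.py <<'E'
from scipy.spatial.transform import Rotation as Ro
def rot(q): return Ro.from_quat([q[1],q[2],q[3],q[0]]).as_matrix()
def cloud(p):
    v,u=np.mgrid[0:480,0:640]; z=p['z_map'].astype(float)
    X=np.stack([(u-p['cx'])/p['fx']*z,(v-p['cy'])/p['fy']*z,z],-1)
    return (X-np.array(p['t']))@np.array(p['R'])
E
python3 - <<'E'
from h import *
np.set_printoptions(precision=3,suppress=True)
o=readout.get_obs();print(rot(o['tool_rot']))
p=camera('top');c=cloud(p);ok=p['z_map']>0
for n in ['dial_grip','handle']:
    m=models.masks_of(n,p)
    for d in m[:2]:
        P=c[d['pixels']&ok];print(n,d['conf'],len(P),P.min(0),P.max(0),np.median(P,0))
x,y,z=c[...,0],c[...,1],c[...,2]
def top(x0,x1,y0,y1):
    s=ok&(x>x0)&(x<x1)&(y>y0)&(y<y1); h,e=np.histogram(z[s],np.arange(-5,130,4)); print([(int(a),int(b)) for a,b in zip(e,h) if b>5])
top(480,620,-290,-150); top(440,620,150,290)
dark=p['color'].max(2)<60
for b in [(500,600,-270,-170),(480,560,150,260)]:
    s=ok&dark&(x>b[0])&(x<b[1])&(y>b[2])&(y<b[3])&(z>60)
    P=c[s];m=P.mean(0);u,S,V=np.linalg.svd(P[:,:2]-m[:2],full_matrices=0);a=(P[:,:2]-m[:2])@V.T;print(len(P),m,np.median(P[:,2]),V[0],np.arctan2(V[0,1],V[0,0]),np.ptp(a,axis=0), (a.max(0)+a.min(0))/2@V+m[:2])
for nm,(cc,rr),zz in [('zero',(397.9,236),41),('needletip',(386.5,246.5),60),('ptr tip',(200,270),38),('mark',(201,286.2),38)]:
    print(nm,w(p,cc,rr,zz))
E
```

```text
[[-0.    -0.319  0.948]
 [ 0.     0.948  0.319]
 [-1.     0.    -0.   ]]
dial_grip 0.91 469 [ 524.913 -259.568   37.412] [ 585.292 -194.704   94.06 ] [ 552.457 -222.763   53.635]
handle 0.65 1881 [474.053 173.542  21.793] [608.754 276.672  96.847] [543.68  222.158  43.507]
[(7, 60), (11, 137), (15, 62), (19, 296), (23, 267), (27, 33), (31, 21), (35, 99), (39, 795), (43, 648), (47, 137), (51, 143), (55, 22), (59, 11), (63, 10), (67, 8), (71, 6), (75, 12), (79, 11), (83, 52), (87, 60), (91, 6)]
[(7, 83), (11, 233), (15, 53), (19, 354), (23, 793), (27, 236), (31, 64), (35, 138), (39, 776), (43, 524), (47, 64), (51, 27), (55, 18), (59, 17), (63, 17), (67, 14), (71, 18), (75, 71), (79, 220), (83, 145), (87, 67), (91, 107), (95, 9)]
152 [ 553.499 -222.515   82.436] 86.17582862953853 [-0.583 -0.812] -2.1938144286454397 [51.524 13.166] [ 554.981 -223.508]
184 [514.088 219.493  90.205] 91.70082381465005 [ 0.111 -0.994] -1.459328357948979 [75.356 12.407] [514.738 219.714]
zero [ 613.653 -217.312   41.   ]
needletip [ 582.017 -184.006   60.   ]
ptr tip [508.845 285.296  38.   ]
mark [468.23  279.883  38.   ]
```

>>> carry_out(rows=[[-1, 0, 1.73, 3.75, 0], [-1, 0, 1.73, 3.75, 0], [-1, 0, 1.73, 3.75, 0], [-1, 0, 1.73, 3.75, 0], [-1, 0, 1.73, 3.75, 0], [-1, 0, 1.73, 3.75, 0], [-1, 0, 1.73, 3.75, 0], [-1, 0, 1.73, 3.75, 0], [-1, 0, 1.73, 3.75, 0], [-1, 0, 1.73, 3.75, 0], [-1, 0, 1.73, 3.75, 0], [-1, 0, 1.73, 3.75, 0]], grip_force=40)

```text
time: 2.05
tool_pos: [552.9, -226.5, 231.6]
tool_rot: [0.698, -0.114, 0.698, 0.114]
ft_force: [0.6, -0.5, 0.4]
grip_width: 85.6
```

>>> carry_out(rows=[[-1, 0, 0.37, 0.48, -0.12], [-1, 0, 0, 0, -0.12], [-1, 0, 0, 0, -0.12], [-1, 0, 0, 0, -0.12], [-1, 0, 0, 0, -0.12], [-1, 0, 0, 0, -0.02], [-1, 0, 0, 0, 0], [-1, 0, 0, 0, 0]])

```text
time: 2.72
tool_pos: [555.1, -223.3, 231.3]
tool_rot: [0.63, -0.321, 0.63, 0.321]
ft_force: [0.6, -0.3, -0.0]
grip_width: 85.3
```

```bash
python3 - <<'E'
from h import *
np.set_printoptions(precision=3,suppress=True)
o=readout.get_obs();print(o['time'],o['tool_pos'],o['qpos'],rot(o['tool_rot']))
p=camera('wrist');save(p,'wr1')
c=cloud(p);ok=p['z_map']>0;x,y,z=c[...,0],c[...,1],c[...,2]
for t in ['dial_grip','dial_zero']:
    for d in models.place_of(t,p)[:2]: print(t,d['conf'],d['location'],w(p,*d['location'],z=45))
s=ok&(x>520)&(x<600)&(y>-270)&(y<-180); h,e=np.histogram(z[s],np.arange(-5,130,3)); print([(int(a),int(b)) for a,b in zip(e,h) if b>50])
s=ok&(x>500)&(x<620)&(y>-290)&(y<-150)&(z>65)&(z<100)
P=c[s];r=cv2.minAreaRect(P[:,:2].astype(np.float32));print(len(P),np.median(P[:,2]),r)
E
```

```text
2.7167 [ 555.058 -223.27   231.315] [-0.048  0.036  0.08  -0.    -1.615 -0.581] [[ 0.    -0.808  0.589]
 [ 0.     0.589  0.808]
 [-1.     0.     0.   ]]
dial_grip 0.73 [318.5, 226.0] [ 559.195 -212.24    45.   ]
dial_zero 0.6 [267.1, 254.3] [ 613.419 -218.273   45.   ]
[(40, 3897), (43, 1016), (46, 57), (49, 1996), (52, 481), (85, 948), (88, 132)]
1186 87.07604264171609 ((555.3409423828125, -223.05592346191406), (53.61224365234375, 14.030866622924805), 53.92203140258789)
```

View pics/wr1.png

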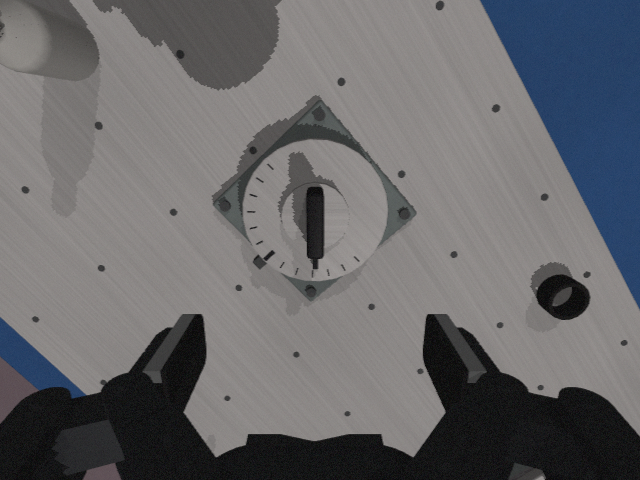

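```bash
python3 - <<'E'
from h import *
np.set_printoptions(precision=3,suppress=True)
p=camera('wrist');c=cloud(p);C=p['color'].max(2).astype(int)
for zf in (42,):
    # polar unwrap of face plane
    th=np.linspace(-1.2,1.2,481)
    for rr in (52,54,56,58,60,62):
        v=[]
        for a in th:
            q=px(p,[555.3+rr*np.cos(a),-223.1+rr*np.sin(a),zf]); v.append(cv2.getRectSubPix(p['color'],(1,1),tuple(map(float,q))).max())
        v=np.array(v,int); d=v<80
        e=np.flatnonzero(np.diff(np.r_[0,d.astype(int),0])); print(rr,[(round(th[a],3),round(th[b-1],3)) for a,b in zip(e[::2],e[1::2])])
E
```

```text
52 [(np.float64(0.9), np.float64(0.985))]
54 [(np.float64(0.085), np.float64(0.155))]
56 [(np.float64(-1.195), np.float64(-1.175)), (np.float64(-0.93), np.float64(-0.915)), (np.float64(-0.67), np.float64(-0.655)), (np.float64(-0.405), np.float64(-0.39)), (np.float64(-0.15), np.float64(-0.135)), (np.float64(0.085), np.float64(0.15)), (np.float64(0.375), np.float64(0.38)), (np.float64(0.63), np.float64(0.64)), (np.float64(0.89), np.float64(0.895))]
58 [(np.float64(-1.19), np.float64(-1.18)), (np.float64(-0.925), np.float64(-0.915)), (np.float64(-0.67), np.float64(-0.655)), (np.float64(-0.41), np.float64(-0.395)), (np.float64(-0.15), np.float64(-0.135)), (np.float64(0.09), np.float64(0.145)), (np.float64(0.375), np.float64(0.38)), (np.float64(0.895), np.float64(0.895))]
60 [(np.float64(-1.19), np.float64(-1.18)), (np.float64(-0.93), np.float64(-0.915)), (np.float64(-0.67), np.float64(-0.655)), (np.float64(-0.405), np.float64(-0.395)), (np.float64(-0.145), np.float64(-0.135)), (np.float64(0.09), np.float64(0.15)), (np.float64(0.375), np.float64(0.38)), (np.float64(0.635), np.float64(0.64)), (np.float64(1.15), np.float64(1.15))]
62 [(np.float64(0.09), np.float64(0.15))]
```

>>> carry_out(rows=[[-1, 3.6, 0, 0, 0], [-1, 3.6, 0, 0, 0], [-1, 3.6, 0, 0, 0], [-1, 3, 0, 0, 0], [-1, 2, 0, 0, 0], [-1, 1.5, 0, 0, 0], [-1, 0, 0, 0, 0], [-1, 0, 0, 0, 0]])

```text
time: 3.58
tool_pos: [554.7, -223.3, 58.0]
tool_rot: [0.629, -0.321, 0.63, 0.322]
ft_force: [-0.2, -0.1, 0.9]
grip_width: 85.6
```

>>> carry_out(rows=[[1, 0, 0, 0, 0], [1, 0, 0, 0, 0], [1, 0, 0, 0, 0], [1, 0, 0, 0, 0], [1, 0, 0, 0, 0], [1, 0, 0, 0, 0], [1, 0, 0, 0, 0], [1, 0, 0, 0, 0], [1, 0, 0, 0, 0], [1, 0, 0, 0, 0]], grip_force=40)

```text
time: 4.42
tool_pos: [554.9, -223.0, 58.8]
tool_rot: [0.63, -0.322, 0.63, 0.322]
ft_force: [-4.7, 3.6, 5.9]
grip_width: 13.4
```

>>> carry_out(rows=[[1, 0, 0, 0, 0.1], [1, 0, 0, 0, 0.1], [1, 0, 0, 0, 0.1], [1, 0, 0, 0, 0.1], [1, 0, 0, 0, 0.1], [1, 0, 0, 0, 0.1], [1, 0, 0, 0, 0.1], [1, 0, 0, 0, 0.08], [1, 0, 0, 0, 0.04], [1, 0, 0, 0, 0], [1, 0, 0, 0, 0]])

```text
time: 5.33
tool_pos: [554.6, -222.6, 58.8]
tool_rot: [0.705, -0.044, 0.706, 0.044]
ft_force: [-5.9, 6.0, 7.4]
grip_width: 13.2
```

```bash
python3 - <<'E'
from h import *
np.set_printoptions(precision=3,suppress=True)
o=readout.get_obs();print(o['time'],o['tool_pos'],o['qpos'],o['ft_force'],o['grip_width'],rot(o['tool_rot']))
p=camera('wrist');save(p,'wr2');p=camera('top')
cv2.imwrite('pics/t2.png',cv2.resize(p['color'][210:310,350:450,::-1],(500,500),interpolation=cv2.INTER_CUBIC))
E
```

```text
5.3333 [ 554.61  -222.649   58.755] [-0.047  0.084 -0.186 -0.001 -1.303 -1.399] [-5.931  5.996  7.425] 13.206305004746714 [[-0.001 -0.124  0.992]
 [ 0.001  0.992  0.124]
 [-1.     0.001 -0.001]]
```

View pics/wr2.png

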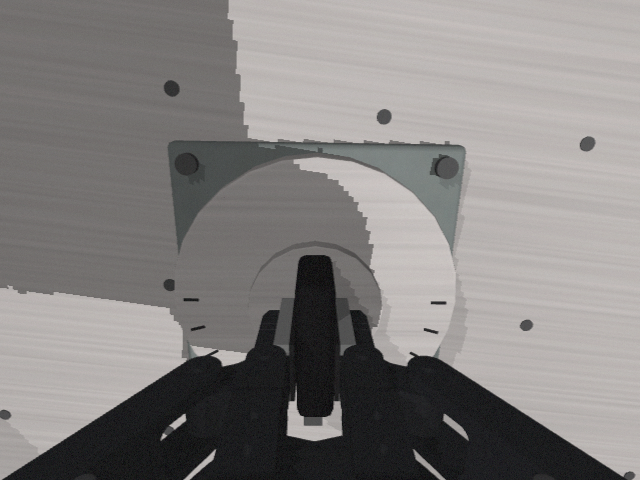

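>>> carry_out(rows=[[-1, 0, 0, 0, 0], [-1, 0, 0, 0, 0], [-1, 0, 0, 0, 0], [-1, 0, 0, 0, 0], [-1, 0, 0, 0, 0], [-1, 0, 0, 0, 0], [-1, -2, 0, 0, 0], [-1, -4, 0, 0, 0], [-1, -4, 0, 0, 0], [-1, -4, 0, 0, 0], [-1, -3, 0, 0, 0], [-1, 0, 0, 0, 0]])

```text
time: 6.43
tool_pos: [557.1, -224.6, 237.3]
tool_rot: [0.71, -0.046, 0.702, 0.042]
ft_force: [-0.6, -0.5, 1.5]
grip_width: 85.1
```

```bash
python3 - <<'E'
from h import *
np.set_printoptions(precision=3,suppress=True)
o=readout.get_obs();print(o['time'],o['tool_pos'],o['qpos'])
p=camera('wrist');save(p,'wr3')
c=cloud(p);ok=p['z_map']>0;x,y,z=c[...,0],c[...,1],c[...,2]
s=ok&(x>500)&(x<620)&(y>-290)&(y<-150)&(z>65)&(z<100)
P=c[s];r=cv2.minAreaRect(P[:,:2].astype(np.float32));print(len(P),np.median(P[:,2]),r)
E
```

```text
6.4333 [ 557.076 -224.595  237.261] [-0.048  0.031  0.085  0.003 -1.613 -1.398]
1207 86.94370351642415 ((555.5581665039062, -222.422607421875), (54.1651496887207, 14.050259590148926), 7.187607288360596)
```

View pics/wr3.png

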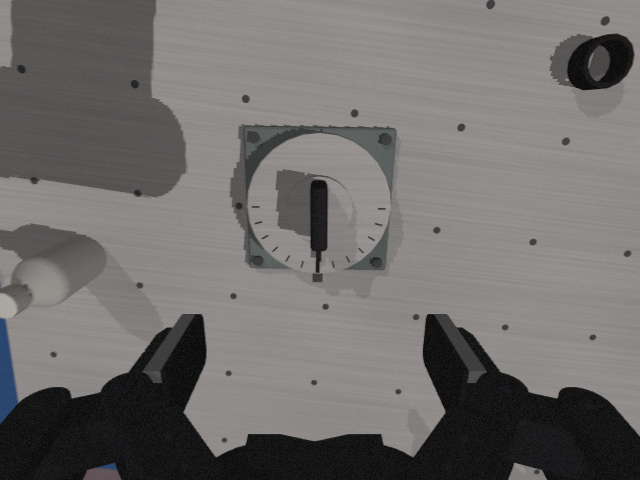

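>>> carry_out(rows=[[-1, 0, 3.72, 0.11, 0], [-1, 0, 3.72, 0.11, 0], [-1, 0, 3.72, 0.11, 0], [-1, 0, 3.72, 0.11, 0], [-1, 0, 3.72, 0.11, 0], [-1, 0, 3.72, 0.11, 0], [-1, 0, 3.72, 0.11, 0], [-1, 0, 3.72, 0.11, 0], [-1, 0, 3.72, 0.11, 0], [-1, 0, 3.72, 0.11, 0], [-1, 0, 3.72, 0.11, 0], [-1, 0, 3.72, 0.11, 0]])

```text
time: 7.48
tool_pos: [511.7, 223.1, 227.3]
tool_rot: [0.705, -0.044, 0.706, 0.044]
ft_force: [0.1, -0.1, 1.0]
grip_width: 85.3
```

>>> carry_out(rows=[[-1, 0, 0, 0, -0.12], [-1, 0, 0, 0, -0.12], [-1, 0, 0, 0, -0.12], [-1, 0, 0, 0, -0.12], [-1, 0, 0, 0, -0.12], [-1, 0, 0, 0, -0.12], [-1, 0, 0, 0, -0.12], [-1, 0, 0, 0, -0.12], [-1, 0, 0, 0, -0.12], [-1, 0, 0, 0, -0.12], [-1, 0, 0, 0, -0.12], [-1, 0, 0, 0, -0.12]])

```text
time: 8.48
tool_pos: [512.3, 221.2, 227.0]
tool_rot: [0.499, -0.5, 0.501, 0.5]
ft_force: [0.7, -0.3, 0.6]
grip_width: 85.2
```

>>> carry_out(rows=[[-1, 0, 0, 0, -0.12], [-1, 0, 0, 0, 0], [-1, 0, 0, 0, 0]])

```text
time: 8.73
tool_pos: [512.4, 221.2, 227.4]
tool_rot: [0.471, -0.527, 0.472, 0.527]
ft_force: [0.7, 0.5, 0.2]
grip_width: 85.5
```

```bash
python3 - <<'E'
from h import *
np.set_printoptions(precision=3,suppress=True)
o=readout.get_obs();print(o['time'],o['tool_pos'],o['qpos'],rot(o['tool_rot']))
p=camera('wrist');save(p,'wr4')
c=cloud(p);ok=p['z_map']>0;x,y,z=c[...,0],c[...,1],c[...,2]
for t in ['handle','mark','carriage_pointer']:
    for d in models.place_of(t,p)[:2]: print(t,d['conf'],d['location'],w(p,*d['location']),w(p,*d['location'],z=42))
s=ok&(x>490)&(x<540)&(y>150)&(y<280)&(z>78)&(z<105)
P=c[s];r=cv2.minAreaRect(P[:,:2].astype(np.float32));print(len(P),np.median(P[:,2]),r)
E
```

```text
8.7333 [512.392 221.248 227.405] [ 0.767 -0.07  -0.031 -0.    -1.611 -0.657] [[-0.001 -0.994 -0.11 ]
 [-0.001 -0.11   0.994]
 [-1.     0.001 -0.   ]]
handle 0.75 [308.4, 230.1] [517.363 221.66   92.403] [516.521 236.068  42.   ]
mark 0.76 [350.9, 281.3] [471.399 281.644  41.925] [471.41  281.612  42.   ]
carriage_pointer 0.61 [311.1, 280.6] [508.906 283.883  44.552] [508.804 284.993  42.   ]
1716 91.83109874836686 ((515.9796142578125, 222.05474853515625), (13.728131294250488, 74.91793823242188), 6.439204216003418)
```

View pics/wr4.png

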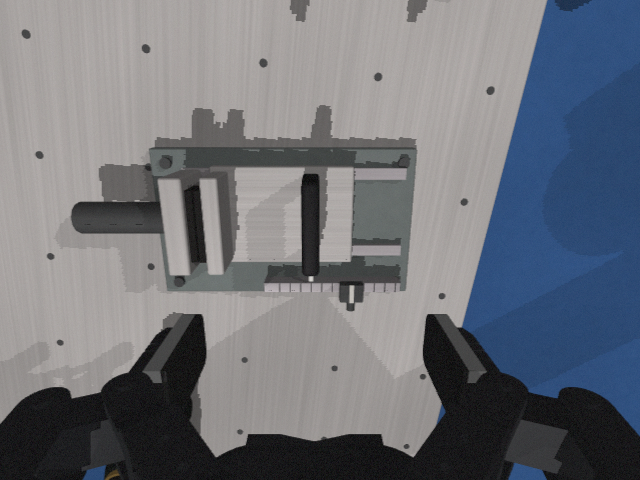

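>>> carry_out(rows=[[0, 0, -0.37, 0.04, 0], [0, 3, 0, 0, 0], [0, 3, 0, 0, 0], [0, 3, 0, 0, 0], [0, 3, 0, 0, 0], [0, 2, 0, 0, 0], [0, 1.5, 0, 0, 0], [0, 1, 0, 0, 0], [0, 0, 0, 0, 0], [0, 0, 0, 0, 0]])

```text
time: 9.77
tool_pos: [516.5, 222.2, 63.6]
tool_rot: [-0.471, 0.528, -0.471, -0.527]
ft_force: [0.6, -0.2, 0.4]
grip_width: 42.6
```

>>> carry_out(rows=[[1, 0, 0, 0, 0], [1, 0, 0, 0, 0], [1, 0, 0, 0, 0], [1, 0, 0, 0, 0], [1, 0, 0, 0, 0], [1, 0, 0, 0, 0], [1, 0, 0, 0, 0], [1, 0, 0, 0, 0]], grip_force=80)

```text
time: 10.43
tool_pos: [515.5, 222.4, 65.0]
tool_rot: [0.471, -0.527, 0.471, 0.528]
ft_force: [-8.0, -0.2, 8.3]
grip_width: 12.4
```

```bash
python3 - <<'E'
from h import *
np.set_printoptions(precision=3,suppress=True)
o=readout.get_obs();print(o['time'],o['tool_pos'],o['ft_force'],o['grip_width'])
p=camera('wrist');save(p,'wr5')
for t in ['handle','mark','carriage_pointer']:
    for d in models.place_of(t,p)[:2]: print(t,d['conf'],d['location'],w(p,*d['location']),w(p,*d['location'],z=42))
E
```

```text
10.4333 [515.519 222.436  64.996] [-7.982 -0.18   8.252] 12.417872497640145
handle 0.88 [315.5, 338.7] [516.66  215.017  93.018] [512.787 246.889  42.   ]
```

View pics/wr5.png

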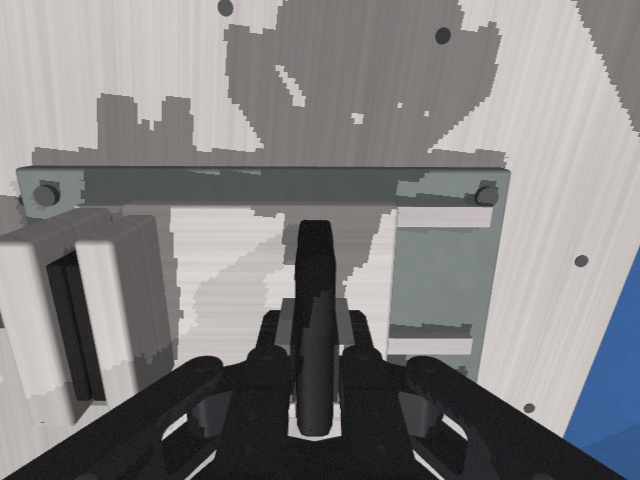

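>>> carry_out(rows=[[1, 0, 0.3, 0, 0], [1, 0, 0.5, 0, 0], [1, 0, 0.5, 0, 0], [1, 0, 0.5, 0, 0], [1, 0, 0.5, 0, 0], [1, 0, 0.5, 0, 0], [1, 0, 0.5, 0, 0], [1, 0, 0.3, 0, 0], [1, 0, 0.1, 0, 0], [1, 0, 0, 0, 0], [1, 0, 0, 0, 0]])

```text
time: 11.55
tool_pos: [481.7, 218.8, 65.0]
tool_rot: [-0.473, 0.528, -0.469, -0.527]
ft_force: [10.2, 0.9, -1.7]
grip_width: 12.4
```

```bash
python3 - <<'E'
from h import *
np.set_printoptions(precision=3,suppress=True)
o=readout.get_obs();print(o['time'],o['tool_pos'],o['ft_force'],o['grip_width'])
ims=[]
for n,z in [('top',42),('side',42)]:
    p=camera(n)
    for t in ['handle','mark','carriage_pointer']:
        for d in models.place_of(t,p)[:1]: print(n,t,d['conf'],d['location'],w(p,*d['location'],z=42))
    q=px(p,[470,281,42]).astype(int)
    ims.append(cv2.resize(p['color'][q[1]-25:q[1]+25,q[0]-25:q[0]+25,::-1],(400,400),interpolation=cv2.INTER_CUBIC)); print(q)
cv2.imwrite('pics/c6.png',np.hstack(ims))
E
```

```text
11.55 [481.655 218.763  65.024] [10.166  0.864 -1.749] 12.424092552120346
top handle 0.91 [222.1, 280.6] [483.657 227.543  42.   ]
[200 285]
side handle 0.65 [353.0, 310.5] [484.066 182.898  42.   ]
side mark 0.43 [358.7, 351.2] [472.882 279.222  42.   ]
side carriage_pointer 0.92 [354.8, 349.6] [480.283 276.053  42.   ]
[360 352]
```

View pics/c6.png

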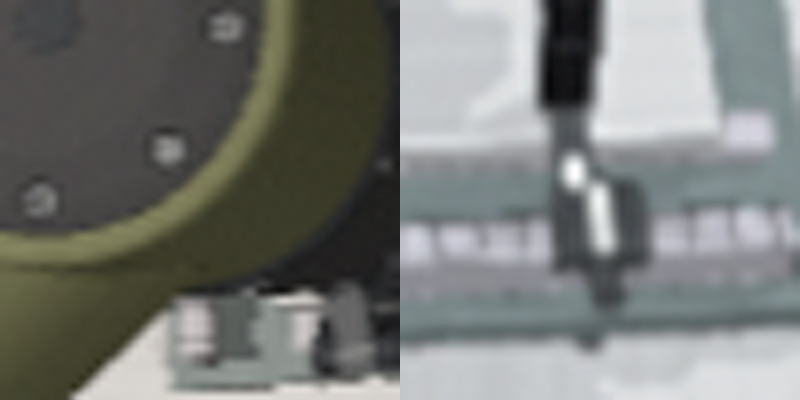

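>>> carry_out(rows=[[1, 0, 0.2, 0, 0], [1, 0, 0.2, 0, 0], [1, 0, 0, 0, 0], [1, 0, 0, 0, 0], [1, 0, 0, 0, 0]])

```text
time: 12.37
tool_pos: [477.8, 218.3, 65.0]
tool_rot: [-0.473, 0.528, -0.469, -0.527]
ft_force: [10.6, 1.7, -1.0]
grip_width: 13.1
```

```bash
python3 - <<'E'
from h import *
np.set_printoptions(precision=3,suppress=True)
o=readout.get_obs();print(o['time'],o['tool_pos'],o['ft_force'],o['grip_width'])
p=camera('side');print(p['fx'])
for t in ['handle','mark','carriage_pointer']:
    for d in models.place_of(t,p)[:1]: print(t,d['conf'],d['location'],w(p,*d['location'],z=42))
im=p['color'][335:375,335:385]
cv2.imwrite('pics/c7.png',cv2.resize(im[:,:,::-1],(800,640),interpolation=cv2.INTER_NEAREST))
# projected expected directions
ey=np.array([-.112,.994,0]);ex=np.array([.994,.112,0]);M=np.array([471.4,281.6,42])
print(px(p,M),px(p,M+10*ey),px(p,M+10*ex),px(p,M+[0,0,10]))
# handle top corners from depth
c=cloud(p);z=c[...,2];s=(p['z_map']>0)&(z>84)&(z<97)&(c[...,0]>440)&(c[...,0]<530)&(c[...,1]>175)&(c[...,1]<270)&(p['color'].max(2)<70)
P=c[s]; print(len(P),cv2.minAreaRect(P[:,:2].astype(np.float32)))
print(im[12:24,15:32].max(2))
E
```

```text
12.3667 [477.809 218.347  65.012] [10.582  1.727 -1.038] 13.072212798160596
526.0366356599108
handle 0.68 [357.7, 311.5] [474.54  184.912  42.   ]
mark 0.63 [357.5, 351.4] [475.159 279.791  42.   ]
[359.488 352.306] [360.11  356.845] [354.237 352.567] [359.813 349.311]
196 ((478.93377685546875, 224.78372192382812), (35.31861877441406, 63.348854064941406), 25.973087310791016)
[[138 140 150 157 164 151 124 168 225 198 124 117 132 134 135 133 133]
 [128 133 140 141 140 134 126 169 232 212 138 117 128 132 133 133 133]
 [130 131 132 125 106 101 105 152 211 204 146 102  98 102 111 126 131]
 [132 133 132 118  89  80  84 123 185 215 185 107  72  76  89 115 130]
 [133 133 129 113  88  79  81 102 167 232 214 123  73  75  81 102 128]
 [127 126 121 106  87  80  79  92 159 232 220 134  78  75  80  96 122]
 [103 110 112 101  82  79  76  87 149 223 220 142  83  76  79  92 118]
 [111 133 140 119  80  75  77  84 139 210 219 153  88  76  80  93 127]
 [146 169 175 150  89  73  77  83 127 198 220 165  96  76  82  97 139]
 [156 182 189 164  93  75  81  84 121 190 224 180 106  81  83  98 141]
 [166 188 194 171 100  77  82  83 111 172 212 179 110  84  86  97 142]
 [183 196 198 176 110  77  78  73  88 127 157 134  87  74  76  85 127]]
```

View pics/c7.png

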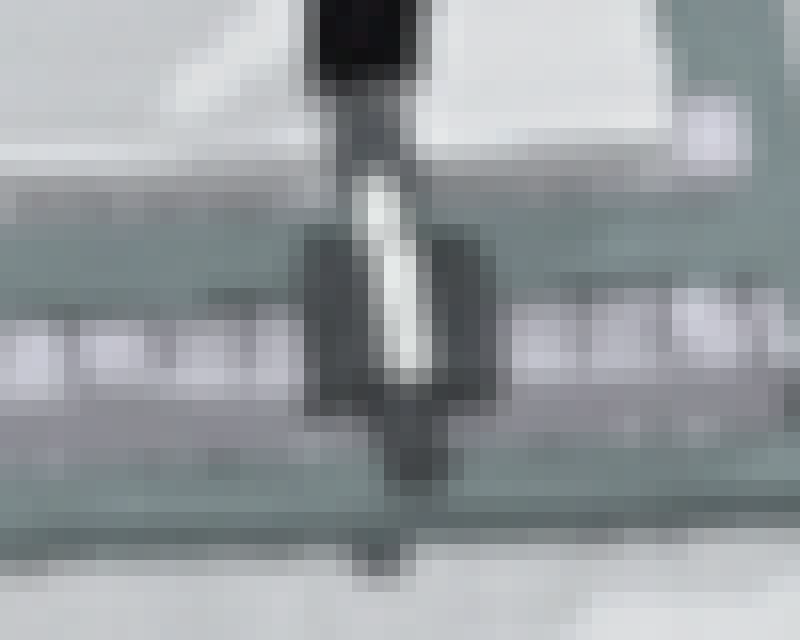

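>>> carry_out(rows=[[1, 0, 0.05, 0, 0], [1, 0, 0, 0, 0], [1, 0, 0, 0, 0], [1, 0, 0, 0, 0], [1, 0, 0, 0, 0], [1, 0, 0, 0, 0], [1, 0, 0, 0, 0], [1, 0, 0, 0, 0]])

```text
time: 13.23
tool_pos: [477.4, 218.3, 65.0]
tool_rot: [-0.473, 0.528, -0.469, -0.527]
ft_force: [10.4, 1.8, -2.0]
grip_width: 12.5
```

```bash
python3 - <<'E'
from h import *
np.set_printoptions(precision=3,suppress=True)
o=readout.get_obs();print(o['time'],o['tool_pos'],o['ft_force'],o['grip_width'])
p=camera('side')
a=cv2.resize(p['color'][335:375,335:385,::-1],(400,320),interpolation=cv2.INTER_CUBIC)
b=cv2.resize(p['color'][160:210,290:352,::-1],(400,320),interpolation=cv2.INTER_CUBIC)
cv2.imwrite('pics/c8.png',np.hstack([a,b]))
print(p['color'][335:375,335:385][11:20,20:28].max(2)); o=readout.get_obs();print(o['time'],o['tool_pos'])
E
```

```text
13.2333 [477.404 218.313  65.024] [10.354  1.812 -2.02 ] 12.474086387950194
[[154 108 145 203 178 111 107 132]
 [152 121 159 222 210 138 108 129]
 [135 122 151 207 214 155 118 126]
 [101 101 131 183 199 154 107  96]
 [ 79  84 112 172 212 185 108  71]
 [ 81  80 100 167 231 214 123  75]
 [ 81  79  91 158 232 220 133  78]
 [ 79  76  87 149 223 220 141  82]
 [ 73  77  85 139 210 219 152  88]]
13.2833 [477.372 218.311  65.   ]
```

View pics/c8.png

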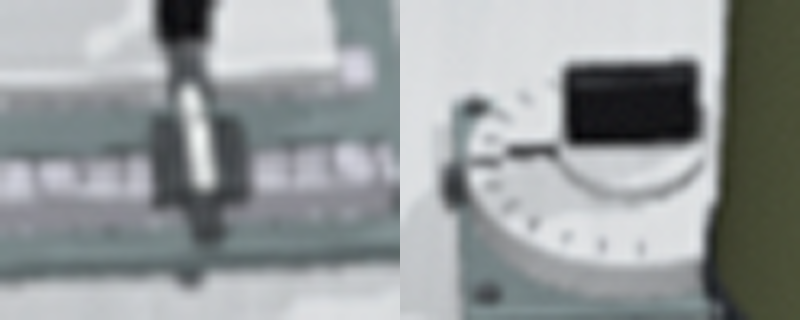

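Both checks look right: the pointer's white tip runs straight into the mark line (left), and the dial needle is on the thick zero line (right). Handing in.

```bash
python3 - <<'E'
from h import *
print(workorder.hand_in()); o=readout.get_obs();print(o['time'],o['tool_pos'],o['ft_force'],o['grip_width'])
E
```

```text
the job is handed in; nothing more can be done
None
the job is handed in; nothing more can be done
```

I turned the dial to zero with the jaw still shut, then pulled the carriage out to the mark. I handed the job in at about 13.3 s, with the gripper still holding the handle. No verdict is reported, so the figures below are my own last checks.

- **Dial:** I turned it about 0.82 rad clockwise. After release, the wrist camera put the bar at 0.125 rad and the zero line at 0.119 rad (from the world x axis), so it was about 0.006 rad off. The last side picture still shows the needle on the zero line.
- **Carriage:** I pulled it out about 38 mm. In the last side picture the pointer tip runs into the mark line, and I estimate it is within about 1 mm.
- **Hold:** The wrist read about 10 N against the spring, with the grip set to 80 N. The arm was standing still.
- **Disagreements:** The first top-camera estimate of the distance to the mark was 41 mm, while the wrist camera gave 37.6 mm. The side-view alignment agreed with the wrist figure. The arm fell about 3 mm short on the first pull, so I added two small pulls.
- **Bystanders:** I kept well clear of the binocular, eyecup and bottle, but did not measure their positions again at the end.

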